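# Check the grinder burr with the reading lens

### The job

Pull the drawer of the low steel drawer box out to its stop. Then pick up the reading lens by its handle and hold it level and still, its lens centred over the cone-shaped grinder burr that lies in the drawer (not over the flat disc beside it) and at the focal height shown by the black collar on the upright post of the drawer box; finish like that, still holding the lens in the air. Do not touch the burr or the disc, do not shift the collar, leave the drawer out and leave everything else where it stands.

Things in the scene. Friction and masses are not known exactly. Their poses are not given: they have to be found in the camera images.
- cabinet: Low drawer box of brushed metal fixed to the cart, 240 mm deep (x), 260 wide (y), 80 high; origin at the centre of its underside on the cart top. Its front, with the drawer, faces its own -x. On its top, at x -80 mm, y +110 mm, stands a 10 mm thick post that reaches 230 mm above the cart top. A bowl stands on its top, right of the middle.
- drawer (a joint): How far the drawer is out, m: about 0 shut, 0.14 at its stop; it slides along the drawer box's -x against about 2 N of friction and stays where it is left. The drawer is as wide as the box; its floor is 12 mm above the cart top, its side walls end 48 mm above the cart top and its front panel (12 mm thick) 76 mm above it.
- handle (a point): Middle of the drawer's handle: a straight round bar 10 mm thick and 110 mm long, parallel to the drawer front (along the drawer box's y), 54 mm above the cart top, its axis 45 mm in front of the front panel, held by a leg at each end. Moves with the drawer. The axes are those of the drawer box.
- mark (a point): The focal height mark: the middle of the black collar (28 mm across, 8 mm thick, with a 22 mm pointer towards the front) that is clamped on the post, between 120 and 210 mm above the cart top; the height differs from time to time.
- burr: Conical steel grinder burr lying loose in the drawer, wide side down, left or right of the middle: 52 mm across at the foot, 30 mm across at the top, 22 mm high, ribbed. Origin at the centre of its underside.
- disc: Plain flat steel disc lying loose in the other half of the drawer, 58 mm across, 8 mm thick. Origin at the centre of its underside. Not the part to look at.
- loupe: Reading lens lying flat on the cart: a round metal-rimmed glass, 76 mm across, rim 12 mm thick, its underside flush with that of the handle, and a straight black handle along its own -x, 16 mm wide, 18 mm high, from 46 to 142 mm from the lens centre. Origin under the lens centre, at the underside; z is the lens axis, up. About 0.11 kg; it balances roughly 40 mm from the lens centre.
- lens (a point): Centre of the glass of the reading lens, 6 mm above the loupe's underside. Axes as the loupe's.
- spoon: Spoon 170 mm long lying beside the reading lens. Leave alone.
- can: Empty open tin can, 74 mm across, 110 mm high, standing at the back right. Leave alone.
- jar: Glass jar with a lid, 64 mm across, 100 mm high, standing at the back right. Leave alone.
- bowl: Small white bowl, 84 mm across, 40 mm high, standing on the drawer box. Leave alone.
- tub: Yellow plastic tub with a clip-on lid, 130 x 180 mm, 90 mm high, to the left. Leave alone.
Mind the look-alikes: they are no part of the job. Leave any blue or turquoise look-alike of the loupe alone.

How it is judged:
On the way:
1. the drawer is pulled out to its stop (value of joint drawer above 0.132 m), for 0.2 s.
At the end, for the whole second after the job is handed in: The drawer is out to within 12 mm of its stop; the gripper holds the reading lens, which nothing else touches, its centre within 12 mm (horizontally) of the burr's axis and within 8 mm of the collar's height, within 0.12 rad of level and still; burr and disc lie on the drawer's floor (value of joint drawer above 0.128 m and horizontal distance between lens and burr below 0.012 m and z of lens in the frame of mark between -0.008 and 0.008 m and angle between loupe's own z axis and vertical below 0.12 rad and linear speed of loupe below 0.02 m/s and angular speed of loupe below 0.2 rad/s and contact force between the fingers and loupe above 1 N and contact force between loupe and cabinet below 0.2 N and contact force between loupe and burr below 0.2 N and contact force between loupe and disc below 0.2 N and contact force between loupe and can below 0.2 N and contact force between loupe and jar below 0.2 N and contact force between loupe and bowl below 0.2 N and contact force between loupe and tub below 0.2 N and contact force between loupe and spoon below 0.2 N and z of each of burr, disc in the frame of cabinet below 0.025 m); the arm keeps its last pose, push and grip.
It fails at once if the burr or the disc is touched by the robot or the lens (contact force between any of the fingers, the arm, loupe and burr above 1 N or contact force between any of the fingers, the arm, loupe and disc above 1 N).
It fails at once if the collar is shifted by more than 5 mm (distance of mark from where it was at the start of the episode above 0.005 m).
It fails at once if a bystander (can, jar, bowl, tub or spoon) is moved by more than 30 mm (distance of any of can, jar, bowl, tub, spoon from where it was at the start of the episode above 0.03 m).
It also fails if it takes over 58 s, if anything falls off the work surface, if the arm or the gripper's body presses on something with over 40 N, if the wrist force passes 120 N, or if a joint passes its speed limit or range.

### The arm

A 6-joint arm with a two-finger parallel gripper is mounted at the origin on the work surface. World frame = base frame: x ahead of the robot, y to its left, z up, the work surface at z = 0. Lengths are in m, angles in rad, forces in N, time in s.
With the tool pointing down it reaches from about 0.375 to 0.9 m from the base axis. Payload 3.1 kg.
Tool frame: the origin (TCP) lies at the very end of the fingers, on their centre line; the grasp point (between the pads) lies 19 mm behind it; z points along the fingers, y is the line along which they close (so a half turn about z gives the same grasp; the last joint's range is limited). The gripper opens to 87 mm and grips with 3 to 60 N. Pads are 19 mm wide; open, the fingers measure 117 mm over their backs; the gripper's body (75 mm by 190 mm) begins 51 mm behind the grasp point.
Start: joints at [1.036, 0.527, 1.433, -0, 1.181, -0.178], TCP at [0.218, 0.586, 0.223] pointing down, gripper open.
Joint ranges: [-3.08, 3.08], [-0.75, 2.2], [0.22, 2.44], [-1.43, 4.57], [0, 2.65], [-2.85, 2.85]. Speed limits (rad/s): [2.79, 2.79, 3.14, 3.14, 3.14, 3.14].

### API

Orientations are given as a unit quaternion [w, x, y, z].
In Python, from cell import readout, grab_frame, get_calibration, order gives the robot as it stands.
- The arm moves only by the tool play_rows, never from a script. Its argument "steps" is a list of rows, each an object of numbers: "jaw": the closure, from 0 (fully open) to 1 (shut); "dx", "dy", "dz": the shift along the tool's x, y, z in mm; "turn": the turn about the tool's z in rad. A call has exactly 5 rows; each row is the pose to reach, as a shift and turn from the pose commanded when the call began, along the tool's axes at that moment; what a row does not reach only later rows make up. A row lasts 1/10 s, in which the tool goes at most 50 mm and 8.59 degrees, less where a joint would pass 70% of its speed; a pose out of reach is approached as far as the arm can. A call with a gripper value outside its range is refused whole. The fingers move at their own pace and stop on an object; "force" is the grip in N (left out, the last holds). Time passes only in rows, so rows that repeat a pose let the fingers close, or fill a call up. It gives the time, the measured TCP pose, the force, the opening and the grip force at its end, in the units of the state.
- readout.read_state(): the state, without advancing time (a new reading comes with each control period).
- grab_frame(name): name is "scene" or "side" or "wrist"; returns (picture, depth): 480x640x3 uint8, red, green, blue; 480x640 float32, m along the optical axis (not along the pixel's ray), 0 where there is no reading.
- get_calibration(name): a dict with "intrinsics" (3x3 intrinsics, pixels), "rvec" (rotation vector, rad) and "tvec" (3), from world to camera coordinates, as OpenCV has them; the wrist camera has in their place "T_tool_cam" (4x4, takes a point from camera to tool coordinates, whose origin is the TCP and whose axes are the flange's). Camera axes: x right, y down, z forward; pixel columns grow to the right and rows downward; lengths in m; the calibration is good to about 2 mm. A picture is of the moment at which its call begins: read the wrist's pose just before it. get_calibration takes no time and is no camera call.
- order.sign_off(): hands the job in; it is judged then, once.
The state is a dict: "time": time; "qpos": joint angles; "dq": joint speeds; "joint_torque": joint torques, N m; "ee_pos": TCP position; "ee_rot": TCP orientation; "ft_force": force on the tool from outside, world axes, zero at the start; "wrist_torque": the same for the moment, N m; "gripper_width": finger opening in m; "grip_force": force on a finger pad.
Only numpy, scipy, OpenCV 4.12 (cv2) and the standard library are available. Lean on these libraries where they do the work, as an engineer would, in place of code of your own. Each camera call takes 0.05 s, during which the arm holds its last target. There are 200 camera calls.

## Working session

There is one attempt and no reset: what is moved stays moved. The work goes in short steps, Python scripts to look and compute and a tool call to move; the robot and the scene stay as the last step left them, time stands still between calls to the robot, and variables do not carry over. Pictures are saved under pics/ and viewed, at most 10 in all, crops included, and the job is handed in when it is done.

Besides the shell and the picture viewer there is one more tool, called after "Request:" as name(argument=value, ...), one argument or row to a line, values as JSON. play_rows: Moves the arm, as the interface text tells. Its arguments: {"type":"object","properties":{"steps":{"type":"array","items":{"type":"object","properties":{"jaw":{"type":"number"},"dx":{"type":"number"},"dy":{"type":"number"},"dz":{"type":"number"},"turn":{"type":"number"}}}},"force":{"type":"number"}},"required":["steps"]}

```bash
ls; mkdir -p pics
cat > h.py <<'E'
import numpy as np,cv2
from cell import readout,grab_frame,get_calibration,order
from scipy.spatial.transform import Rotation as R
def cam(n,st=None):
    c=get_calibration(n);K=np.array(c["intrinsics"])
    if n=="wrist":
        st=st or readout.read_state();w,x,y,z=st["ee_rot"]
        T=np.eye(4);T[:3,:3]=R.from_quat([x,y,z,w]).as_matrix();T[:3,3]=st["ee_pos"]
        return K,T@np.array(c["T_tool_cam"])
    Rm=cv2.Rodrigues(np.array(c["rvec"],float))[0];T=np.eye(4);T[:3,:3]=Rm.T;T[:3,3]=-Rm.T@np.array(c["tvec"]).ravel()
    return K,T
def ray(K,T,u,v):
    d=T[:3,:3]@np.linalg.inv(K)@np.array([u,v,1.]);return T[:3,3],d
def onz(K,T,u,v,z):
    o,d=ray(K,T,u,v);return o+d*(z-o[2])/d[2]
def cloud(K,T,D):
    v,u=np.mgrid[:480,:640];P=np.stack([(u-K[0,2])/K[0,0]*D,(v-K[1,2])/K[1,1]*D,D],-1)
    return P@T[:3,:3].T+T[:3,3]
def proj(K,T,p):
    q=T[:3,:3].T@(np.array(p)-T[:3,3]);q=K@q;return q[:2]/q[2]
E
python3 - <<'E'
from h import *
s=readout.read_state();print({k:np.round(v,3) for k,v in s.items()})
ims=[]
for n in("scene","side"):
    K,T=cam(n);p,d=grab_frame(n);np.savez(n+"0",p=p,d=d,K=K,T=T);cv2.imwrite(f"pics/{n}0.png",p[:,:,::-1]);print(n,T[:3,3].round(3),K[0,0])
E
```

```text
pics
{'time': np.float64(0.0), 'qpos': array([ 1.036,  0.528,  1.434, -0.   ,  1.181, -0.178]), 'dq': array([-0.001,  0.001,  0.001,  0.001, -0.   ,  0.001]), 'joint_torque': array([  0.   , -44.004, -17.66 ,   0.063,   0.058,  -0.   ]), 'ee_pos': array([0.217, 0.585, 0.222]), 'ee_rot': array([-0.   ,  0.177,  0.984, -0.001]), 'ft_force': array([-0.531, -0.603, -0.438]), 'wrist_torque': array([-0.056,  0.035, -0.011]), 'grip_force': np.float64(0.0), 'gripper_width': np.float64(0.087)}
scene [ 1.349 -0.201  1.434] 621.6678929042602
side [-0.281 -0.76   1.057] 522.3279601625306
```

View pics/scene0.png

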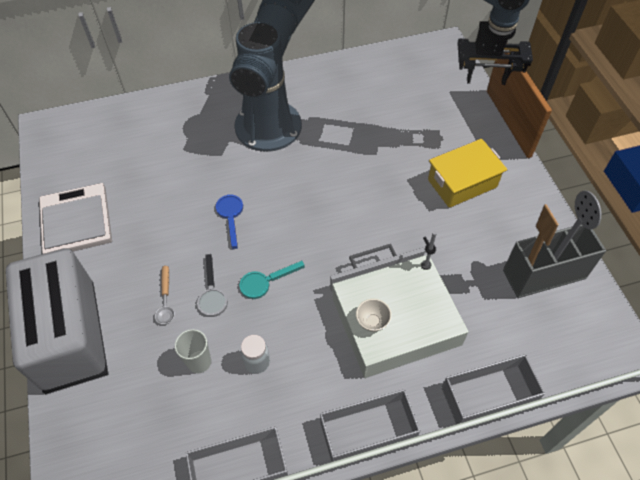

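View pics/side0.png

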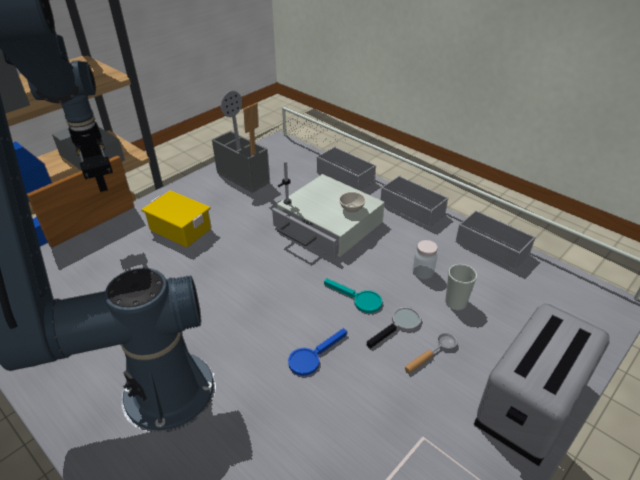

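The scene shows these candidates for the lens: the clear lens with a black handle (lens 212,302; handle 209,270), the blue one (230,207), the turquoise one (255,285) and the spoon (164,315). By the description I choose the clear one with the black handle. The drawer box is at (398,320), its handle bar at (373,258), and the post with the collar at (430,245).

Run:
```python
from h import *
Z={n:np.load(n+"0.npz") for n in("scene","side")}
for n,z in Z.items():
    P=cloud(z["K"],z["T"],z["d"]);ok=z["d"]>0
    t=np.abs(P[...,2])<.004; 
    near=ok&(P[...,0]>.3)&(P[...,0]<1)&(np.abs(P[...,1])<.4)
    print(n,"table z",np.median(P[near&t][:,2]))
    m=(near&(np.abs(P[...,2]-.08)<.006)&(P[...,1]>-.15)&(P[...,1]<.3)).astype(np.uint8)
    m=cv2.morphologyEx(m,cv2.MORPH_OPEN,np.ones((3,3)))
    k,l,s,c=cv2.connectedComponentsWithStats(m);i=1+np.argmax(s[1:,4]);
    Q=P[l==i];r=cv2.minAreaRect((Q[:,:2]*1000).astype(np.float32));print("top",s[i],r,cv2.boxPoints(r).round(),np.median(Q[:,2]))
    # loupe handle dark
    box={"scene":(190,245,230,320),"side":(360,300,425,352)}[n]
    x0,y0,x1,y1=box;g=z["p"].max(2);mm=np.zeros_like(m);mm[y0:y1,x0:x1]=(g[y0:y1,x0:x1]<60);
    k,l,s,c=cv2.connectedComponentsWithStats(mm);i=1+np.argmax(s[1:,4]);v,u=np.where(l==i)
    W=np.array([onz(z["K"],z["T"],a,b,.018) for a,b in zip(u,v)]);r=cv2.minAreaRect((W[:,:2]*1000).astype(np.float32));print("handle",s[i],r,W.mean(0))
    # post zone
    pm=ok&(P[...,2]>.1)&(P[...,2]<.26)&(P[...,0]>.45)&(P[...,0]<.8)&(P[...,1]>0)&(P[...,1]<.4)
    print("post pts",pm.sum(),np.median(P[pm],axis=0) if pm.any() else 0)
    cr={"scene":(330,220,480,370),"side":(255,145,405,265)}[n]
    x0,y0,x1,y1=cr;A=cv2.resize(z["p"][y0:y1,x0:x1],None,fx=2.6,fy=2.6,interpolation=2)
    x0,y0,x1,y1=box;B=cv2.resize(z["p"][y0-10:y1+10,x0-15:x1+15],(390,390),interpolation=2)
    H=np.full((400,800,3),0,np.uint8);H[:A.shape[0],:390]=A[:400];H[:390,400:790]=B;Z[n]=H
    globals()[n]=H
cv2.imwrite("pics/crop0.png",cv2.resize(np.vstack([scene,side]),(800,600))[:,:,::-1])
```

```text
scene table z 0.0004423882535730117
top [ 334  257  134  109 7412] ((743.0337524414062, 155.01170349121094), (233.29531860351562, 263.0068359375), 2.7596547603607178) [[620. 281.]
 [633.  18.]
 [866.  29.]
 [853. 292.]] 0.0803324657840252
handle [206 255   7  30 141] ((469.6181640625, -270.1460876464844), (12.566689491271973, 90.82166290283203), 83.11199188232422) [ 0.47071734 -0.27015687  0.018     ]
post pts 683 [0.7311106  0.10901557 0.11870046]
side table z 0.0012005320664147945
top [ 277  175  105   62 2818] ((744.083984375, 153.57452392578125), (238.8192901611328, 265.4361572265625), 3.0859789848327637) [[618. 280.]
 [632.  15.]
 [870.  27.]
 [856. 293.]] 0.08148193950169824
handle [367 324  30  25 258] ((462.9905090332031, -276.1062316894531), (21.855806350708008, 101.26667785644531), 83.18165588378906) [ 0.462335   -0.27629882  0.018     ]
post pts 459 [0.73557506 0.10986028 0.11838528]
```

View pics/crop0.png

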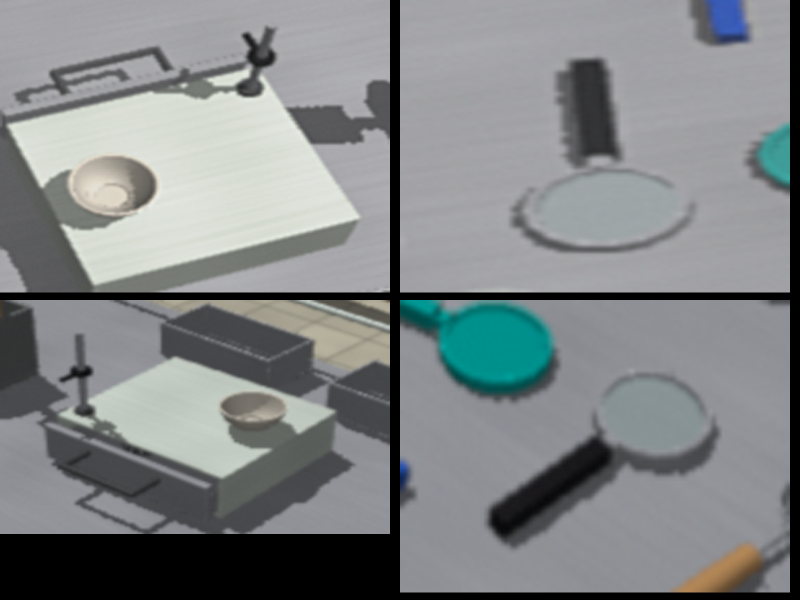

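The crop confirms it: clear glass with a rim and a black handle. The collar sits part-way up the post, with its pointer towards the front. The drawer is shut and the bar is in front of it.

```bash
cat >> h.py <<'E'
def go(x,y,z,yang=None):
    s=readout.read_state();w,a,b,c=s["ee_rot"];M=R.from_quat([a,b,c,w]).as_matrix()
    d=M.T@(np.array([x,y,z])-s["ee_pos"])*1000
    cur=np.degrees(np.arctan2(M[1,1],M[0,1]));t=None
    if yang is not None: t=np.radians((cur-yang+180)%360-180)
    print("t",round(s["time"],2),"pos",np.round(s["ee_pos"],4),"yang",cur.round(2),"-> dx dy dz",d.round(1),"turn",t,"q",np.round(s["qpos"],2))
E
python3 - <<'E'
from h import *
go(.5,.15,.24,2.8)
col={}
for n,(x0,y0,x1,y1) in {"scene":(415,230,445,262),"side":(272,160,300,200)}.items():
    z=np.load(n+"0.npz");P=cloud(z["K"],z["T"],z["d"]);g=z["p"].max(2)
    print(n)
    for v in range(y0,y1):
        u=[u for u in range(x0,x1) if g[v,u]<50]
        if u: print(v,u[0],u[-1],len(u),np.median(P[v,u],axis=0).round(3))
E
```

```text
t 0.1 pos [0.2173 0.5853 0.2217] yang 69.62 -> dx dy dz [-416.6 -309.6  -17.9] turn 1.1661738337142313 q [ 1.04  0.53  1.43 -0.    1.18 -0.18]
scene
238 424 425 2 [0.621 0.257 0.163]
239 425 425 1 [0.621 0.259 0.158]
240 425 426 2 [0.627 0.257 0.164]
241 426 426 1 [0.631 0.257 0.165]
242 426 427 2 [0.634 0.257 0.164]
243 427 427 1 [0.639 0.256 0.169]
244 427 428 2 [0.638 0.259 0.161]
245 427 428 2 [0.642 0.257 0.164]
246 426 428 3 [0.645 0.254 0.166]
247 426 434 4 [0.648 0.254 0.162]
248 426 434 5 [0.651 0.254 0.164]
249 426 434 5 [0.655 0.256 0.162]
250 426 434 8 [0.657 0.257 0.162]
251 426 434 9 [0.66  0.255 0.162]
252 427 433 7 [0.664 0.255 0.165]
253 428 431 4 [0.662 0.255 0.159]
side
180 283 289 3 [0.654 0.253 0.165]
181 283 289 7 [0.648 0.256 0.164]
182 283 289 7 [0.642 0.25  0.163]
183 282 288 7 [0.639 0.249 0.161]
184 281 286 4 [0.637 0.255 0.157]
185 279 280 2 [0.619 0.255 0.163]
```

Request:
play_rows(
  steps=[
    {"dx":-40,"dy":-25,"turn":0.14,"jaw":0.4},
    {"dx":-80,"dy":-50,"turn":0.28,"jaw":0.4},
    {"dx":-120,"dy":-75,"turn":0.42,"jaw":0.4},
    {"dx":-160,"dy":-100,"turn":0.56,"jaw":0.4},
    {"dx":-200,"dy":-125,"turn":0.7,"jaw":0.4},
  ],
)

```text
invalid input
```

Request:
play_rows(
  steps=[
    {"dx":-40,"dy":-25,"dz":0,"turn":0.14,"jaw":0.4},
    {"dx":-80,"dy":-50,"dz":0,"turn":0.28,"jaw":0.4},
    {"dx":-120,"dy":-75,"dz":0,"turn":0.42,"jaw":0.4},
    {"dx":-160,"dy":-100,"dz":0,"turn":0.56,"jaw":0.4},
    {"dx":-200,"dy":-125,"dz":0,"turn":0.7,"jaw":0.4},
  ],
  force=30,
)

```text
time: 0.6
ee_pos: [0.3621, 0.3974, 0.2222]
ee_rot: [-0.0, 0.506, 0.863, -0.0]
ft_force: [0.9, 0.4, 0.1]
gripper_width: 0.0562
grip_force: 0.0
```

```bash
python3 -c "
from h import *
go(.5,.15,.24,2.8)"
```

```text
t 0.6 pos [0.3621 0.3974 0.2222] yang 29.21 -> dx dy dz [-283.2   -0.4  -17.8] turn 0.46087385738580494 q [ 0.62  0.41  1.65 -0.    1.08  0.11]
```

Request:
play_rows(
  steps=[
    {"dx":-48,"dy":0,"dz":-4,"turn":0.1,"jaw":0.4},
    {"dx":-96,"dy":0,"dz":-8,"turn":0.2,"jaw":0.4},
    {"dx":-144,"dy":0,"dz":-12,"turn":0.3,"jaw":0.4},
    {"dx":-192,"dy":0,"dz":-16,"turn":0.4,"jaw":0.4},
    {"dx":-240,"dy":0,"dz":-18,"turn":0.46,"jaw":0.4},
  ],
)

```text
time: 1.1
ee_pos: [0.4804, 0.1883, 0.2407]
ee_rot: [-0.0, 0.689, 0.725, 0.0]
ft_force: [0.5, -0.2, -0.1]
gripper_width: 0.0523
grip_force: 0.0
```

Run:
```python
from h import *
s=readout.read_state();K,T=cam("wrist",s);p,d=grab_frame("wrist");np.savez("w1",p=p,d=d,K=K,T=T);cv2.imwrite("pics/w1.png",p[:,:,::-1])
print(s["ee_pos"],T.round(3),K[0,0])
for q in [(.57,.147,.054),(.743-.165,.154-.008,.054),(.655,.255,.163)]: print(proj(K,T,q))
```

```text
[0.4804151  0.18833812 0.24069136] [[ 0.999  0.05   0.013  0.478]
 [ 0.051 -0.969 -0.241  0.254]
 [ 0.001  0.241 -0.97   0.403]
 [ 0.     0.     0.     1.   ]] 338.0982596836621
[399.94145236 261.91147469]
[407.1976833  263.15354173]
[574.36777321 167.65357835]
```

View pics/w1.png

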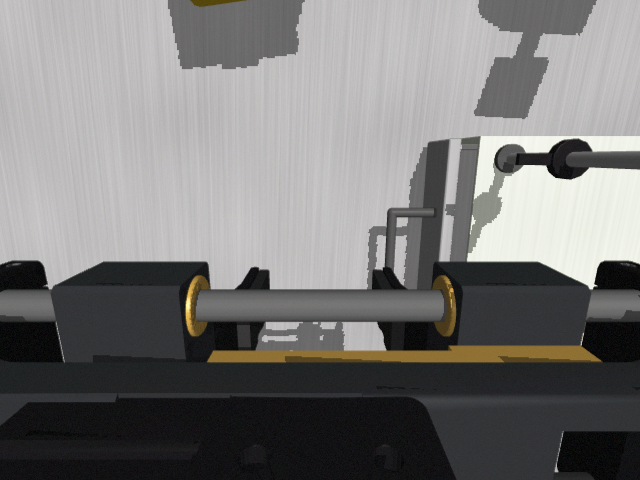

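The wrist view shows the bar's left corner at (392,211), with the bar running down column 391. The panel's top edge is around (455,200) and the collar at (568,158).

Run:
```python
from h import *
z=np.load("w1.npz");K,T=z["K"],z["T"];P=cloud(K,T,z["d"])
g=z["p"].mean(2)
for v in (216,222,230,240,250):
    print(v,g[v,380:402].astype(int),P[v,388:394,2].round(3), P[v,391].round(3))
for v in (211,225,250): print(onz(K,T,390.5,v,.054))
for u,v in((428,200),(447,200),(455,200),(471,200)): print(u,P[v,u].round(3))
# collar: triangulate three views
rays=[]
for n,uv in(("scene",(430.3,249.5)),("side",(286,181.5)),("w1",(568,158))):
    z=np.load(n+("0.npz" if n!="w1" else ".npz"));rays.append(ray(z["K"],z["T"],*uv))
for sel in((0,1),(0,2),(1,2),(0,1,2)):
    A=0;b=0
    for i in sel:
        o,d=rays[i];d=d/np.linalg.norm(d);M=np.eye(3)-np.outer(d,d);A=A+M;b=b+M@o
    print(sel,np.linalg.solve(A,b).round(4))
```

```text
216 [194 193 192 190 192 193 186  72  54  66  76  84  90  92  88  82  61  50
  53  54  53  53] [0.057 0.059 0.059 0.058 0.059 0.059] [0.554 0.197 0.058]
222 [195 194 190 191 192 191 156  40  63  71  78  87  91  89  87  83 111 193
 194 193 192 194] [0.056 0.058 0.06  0.059 0.059 0.059] [0.555 0.191 0.059]
230 [108 106 104 107 107 105  67  50  63  74  82  90  91  88  87  77  89 108
 107 107 106 107] [0.057 0.059 0.058 0.059 0.06  0.059] [0.556 0.183 0.059]
240 [193 192 196 194 198 187  38  59  71  77  86  90  91  87  87 134 196 195
 192 192 193 195] [0.058 0.059 0.058 0.059 0.059 0.059] [0.557 0.172 0.059]
250 [193 196 194 198 192 104  50  63  75  83  88  91  89  84  96 196 194 191
 191 191 196 194] [0.057 0.059 0.059 0.061 0.06  0.058] [0.557 0.162 0.061]
[0.55416099 0.20183908 0.054     ]
[0.55566968 0.18702405 0.054     ]
[0.55844166 0.15980367 0.054     ]
428 [0.6   0.212 0.028]
447 [0.603 0.219 0.077]
455 [0.61  0.219 0.077]
471 [0.655 0.213 0.012]
(0, 1) [0.6523 0.2608 0.1568]
(0, 2) [0.6528 0.261  0.1576]
(1, 2) [0.6533 0.2615 0.1564]
(0, 1, 2) [0.6526 0.261  0.1571]
```

```bash
python3 -c "
from h import *
go(.558,.147,.12,2.8)"
```

```text
t 1.15 pos [0.4856 0.1822 0.2411] yang 2.65 -> dx dy dz [-37.9  70.1 121.7] turn -0.0026778628328095844 q [ 0.15  0.36  1.68 -0.01  1.1   0.1 ]
```

Request:
play_rows(
  steps=[
    {"dx":0,"dy":0,"dz":0,"turn":0,"jaw":0.6},
    {"dx":0,"dy":0,"dz":0,"turn":0,"jaw":0.6},
    {"dx":-10,"dy":20,"dz":20,"turn":0,"jaw":0.6},
    {"dx":-20,"dy":50,"dz":60,"turn":0,"jaw":0.6},
    {"dx":-20,"dy":50,"dz":90,"turn":0,"jaw":0.6},
  ],
)

```text
time: 1.65
ee_pos: [0.534, 0.174, 0.1496]
ee_rot: [0.002, 0.687, 0.727, 0.002]
ft_force: [-0.6, -0.5, -0.4]
gripper_width: 0.0352
grip_force: 0.0
```

```bash
python3 -c "
from h import *
import json
s=readout.read_state();K,T=cam('wrist',s);p,d=grab_frame('wrist')
go(.558,.147,.035,2.8)"
```

```text
t 1.7 pos [0.528  0.1737 0.1444] yang 3.25 -> dx dy dz [-28.4  29.4 109.2] turn 0.007930615758344655 q [0.12 0.54 1.68 0.   0.93 0.06]
```

Request:
play_rows(
  steps=[
    {"dx":-14,"dy":15,"dz":0,"turn":0,"jaw":0.6},
    {"dx":-26,"dy":30,"dz":10,"turn":0,"jaw":0.6},
    {"dx":-26,"dy":30,"dz":40,"turn":0,"jaw":0.6},
    {"dx":-26,"dy":30,"dz":48,"turn":0,"jaw":0.6},
    {"dx":-26,"dy":30,"dz":48,"turn":0,"jaw":0.6},
  ],
)

```text
time: 2.2
ee_pos: [0.5618, 0.1484, 0.1021]
ee_rot: [-0.001, 0.687, 0.726, -0.001]
ft_force: [-0.1, -0.7, -0.7]
gripper_width: 0.0345
grip_force: 0.0
```

```bash
python3 -c "
from h import *
go(.558,.147,.035,2.8)"
```

```text
t 2.2 pos [0.5618 0.1484 0.1021] yang 3.15 -> dx dy dz [-1.2 -3.8 67.1] turn 0.006171259024161093 q [0.07 0.63 1.65 0.   0.87 0.01]
```

Request:
play_rows(
  steps=[
    {"dx":-1,"dy":-4,"dz":15,"turn":0,"jaw":0.6},
    {"dx":-1,"dy":-4,"dz":40,"turn":0,"jaw":0.6},
    {"dx":-1,"dy":-4,"dz":65,"turn":0,"jaw":0.6},
    {"dx":-1,"dy":-4,"dz":65,"turn":0,"jaw":0.6},
    {"dx":-1,"dy":-4,"dz":65,"turn":0,"jaw":0.6},
  ],
)

```text
time: 2.7
ee_pos: [0.559, 0.1476, 0.0387]
ee_rot: [0.0, 0.687, 0.726, 0.0]
ft_force: [-0.1, 0.5, -0.3]
gripper_width: 0.0345
grip_force: 0.0
```

Request:
play_rows(
  steps=[
    {"dx":0,"dy":0,"dz":0,"turn":0,"jaw":1},
    {"dx":0,"dy":0,"dz":0,"turn":0,"jaw":1},
    {"dx":0,"dy":0,"dz":0,"turn":0,"jaw":1},
    {"dx":0,"dy":0,"dz":0,"turn":0,"jaw":1},
    {"dx":0,"dy":0,"dz":0,"turn":0,"jaw":1},
  ],
  force=30,
)

```text
time: 3.2
ee_pos: [0.5579, 0.1474, 0.0381]
ee_rot: [-0.0, 0.687, 0.726, -0.0]
ft_force: [-2.0, -0.6, 5.7]
gripper_width: 0.0091
grip_force: 30.0
```

```bash
python3 -c "
from h import *
go(.418,.14,.035,2.8)"
```

```text
t 3.2 pos [0.5579 0.1474 0.0381] yang 3.15 -> dx dy dz [   0.3 -140.1    3.2] turn 0.006147219312020907 q [0.06 0.73 1.69 0.   0.73 0.01]
```

Request:
play_rows(
  steps=[
    {"dx":0,"dy":-15,"dz":0,"turn":0,"jaw":1},
    {"dx":0,"dy":-40,"dz":0,"turn":0,"jaw":1},
    {"dx":0,"dy":-65,"dz":0,"turn":0,"jaw":1},
    {"dx":0,"dy":-90,"dz":0,"turn":0,"jaw":1},
    {"dx":0,"dy":-110,"dz":0,"turn":0,"jaw":1},
  ],
)

```text
time: 3.7
ee_pos: [0.4497, 0.1418, 0.0381]
ee_rot: [0.002, 0.688, 0.726, 0.002]
ft_force: [2.0, 4.0, -1.5]
gripper_width: 0.0088
grip_force: 30.0
```

Request:
play_rows(
  steps=[
    {"dx":0,"dy":-10,"dz":0,"turn":0,"jaw":1},
    {"dx":0,"dy":-20,"dz":0,"turn":0,"jaw":1},
    {"dx":0,"dy":-28,"dz":0,"turn":0,"jaw":1},
    {"dx":0,"dy":-28,"dz":0,"turn":0,"jaw":1},
    {"dx":0,"dy":-28,"dz":0,"turn":0,"jaw":1},
  ],
)

```text
time: 4.2
ee_pos: [0.4321, 0.1409, 0.0382]
ee_rot: [0.007, 0.688, 0.726, 0.009]
ft_force: [12.3, 7.0, -7.1]
gripper_width: 0.0089
grip_force: 30.0
```

Request:
play_rows(
  steps=[
    {"dx":0,"dy":-4,"dz":0,"turn":0,"jaw":1},
    {"dx":0,"dy":-4,"dz":0,"turn":0,"jaw":1},
    {"dx":0,"dy":-4,"dz":0,"turn":0,"jaw":1},
    {"dx":0,"dy":-4,"dz":0,"turn":0,"jaw":1},
    {"dx":0,"dy":-4,"dz":0,"turn":0,"jaw":1},
  ],
)

```text
time: 4.7
ee_pos: [0.4322, 0.1409, 0.0383]
ee_rot: [0.01, 0.688, 0.726, 0.012]
ft_force: [18.3, 7.3, -12.0]
gripper_width: 0.0087
grip_force: 30.0
```

Run:
```python
from h import *
go(.418,.14,.035,2.8)
z=np.load("scene0.npz");K,T=z["K"],z["T"]
p,d=grab_frame("scene");np.savez("scene1",p=p,d=d,K=K,T=T)
c=p[150:390,240:500];cv2.imwrite("pics/s1.png",cv2.resize(c,None,fx=2.4,fy=2.4,interpolation=2)[:,:,::-1])
go(.418,.14,.035,2.8)
```

```text
t 4.7 pos [0.4322 0.1409 0.0383] yang 3.05 -> dx dy dz [ -0.1 -14.3   2.8] turn 0.004419430112304941 q [0.07 0.65 2.02 0.   0.44 0.01]
t 4.75 pos [0.4322 0.1409 0.0382] yang 3.06 -> dx dy dz [ -0.1 -14.3   2.8] turn 0.0044934314282577765 q [0.07 0.65 2.02 0.   0.44 0.01]
```

View pics/s1.png

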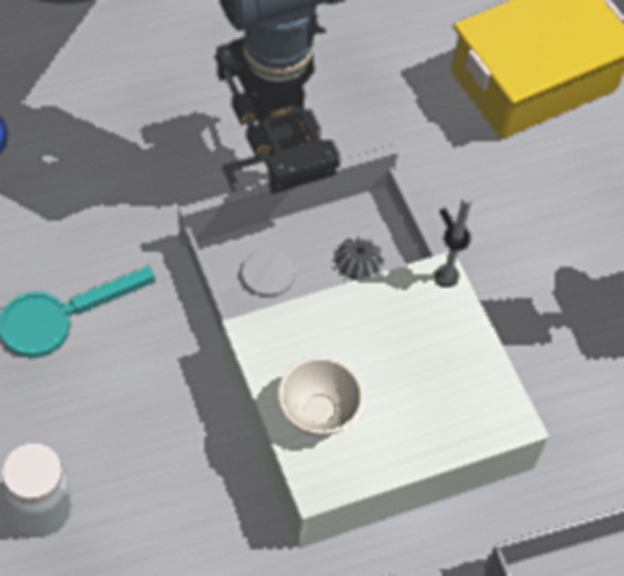

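The drawer is out and firmly at its stop: 18 N with no further motion, and it started slightly open. The burr is at crop (358,258), which is scene (389,257). The plain disc is at crop (267,272). I'll relax the pull, release and lift.

Request:
play_rows(
  steps=[
    {"dx":0,"dy":6,"dz":0,"turn":0,"jaw":1},
    {"dx":0,"dy":12,"dz":0,"turn":0,"jaw":1},
    {"dx":0,"dy":12,"dz":0,"turn":0,"jaw":1},
    {"dx":0,"dy":12,"dz":0,"turn":0,"jaw":0.6},
    {"dx":0,"dy":12,"dz":0,"turn":0,"jaw":0.6},
  ],
)

```text
time: 5.25
ee_pos: [0.4285, 0.14, 0.0374]
ee_rot: [-0.0, 0.687, 0.726, -0.0]
ft_force: [-0.8, 0.7, 0.1]
gripper_width: 0.018
grip_force: 0.0
```

Request:
play_rows(
  steps=[
    {"dx":0,"dy":0,"dz":0,"turn":0,"jaw":0.6},
    {"dx":0,"dy":0,"dz":0,"turn":0,"jaw":0.6},
    {"dx":0,"dy":0,"dz":-30,"turn":0,"jaw":0.6},
    {"dx":0,"dy":0,"dz":-70,"turn":0,"jaw":0.6},
    {"dx":0,"dy":0,"dz":-120,"turn":0,"jaw":0.6},
  ],
)

```text
time: 5.75
ee_pos: [0.4266, 0.1398, 0.1573]
ee_rot: [-0.002, 0.688, 0.726, -0.002]
ft_force: [1.5, 0.3, -0.8]
gripper_width: 0.0348
grip_force: 0.0
```

```bash
python3 -c "
from h import *
go(.47,-.25,.22,-97)"
```

```text
t 5.75 pos [0.4266 0.1398 0.1573] yang 3.13 -> dx dy dz [-391.7   21.7  -62.7] turn 1.7476283897252218 q [ 0.07  0.4   1.93 -0.    0.82  0.01]
```

Request:
play_rows(
  steps=[
    {"dx":-20,"dy":0,"dz":-30,"turn":0.14,"jaw":0.4},
    {"dx":-65,"dy":0,"dz":-50,"turn":0.28,"jaw":0.4},
    {"dx":-110,"dy":0,"dz":-70,"turn":0.42,"jaw":0.4},
    {"dx":-155,"dy":0,"dz":-90,"turn":0.56,"jaw":0.4},
    {"dx":-200,"dy":0,"dz":-93,"turn":0.7,"jaw":0.4},
  ],
)

```text
time: 6.25
ee_pos: [0.4401, -0.0615, 0.2527]
ee_rot: [0.002, 0.896, 0.444, 0.001]
ft_force: [0.9, 0.5, -0.6]
gripper_width: 0.0519
grip_force: 0.0
```

```bash
python3 -c "
from h import *
go(.42,-.267,.25,-97)"
```

```text
t 6.25 pos [ 0.4401 -0.0615  0.2527] yang -37.27 -> dx dy dz [-175.7  108.4    2.9] turn 1.0424549815242083 q [-0.39  0.24  1.83 -0.    1.07  0.26]
```

Request:
play_rows(
  steps=[
    {"dx":-40,"dy":25,"dz":0,"turn":0.14,"jaw":0.4},
    {"dx":-80,"dy":50,"dz":0,"turn":0.28,"jaw":0.4},
    {"dx":-120,"dy":75,"dz":0,"turn":0.42,"jaw":0.4},
    {"dx":-155,"dy":95,"dz":0,"turn":0.56,"jaw":0.4},
    {"dx":-175,"dy":108,"dz":0,"turn":0.7,"jaw":0.4},
  ],
)

```text
time: 6.75
ee_pos: [0.4195, -0.2672, 0.2501]
ee_rot: [0.0, 0.994, 0.108, -0.0]
ft_force: [0.3, -0.7, -0.6]
gripper_width: 0.0523
grip_force: 0.0
```

Request:
play_rows(
  steps=[
    {"dx":0,"dy":0,"dz":0,"turn":0.14,"jaw":0.4},
    {"dx":0,"dy":0,"dz":0,"turn":0.28,"jaw":0.4},
    {"dx":0,"dy":0,"dz":0,"turn":0.34,"jaw":0.4},
    {"dx":0,"dy":0,"dz":0,"turn":0.34,"jaw":0.4},
    {"dx":0,"dy":0,"dz":0,"turn":0.34,"jaw":0.4},
  ],
)

```text
time: 7.25
ee_pos: [0.4201, -0.264, 0.2502]
ee_rot: [-0.0, 0.998, -0.056, -0.0]
ft_force: [0.2, 0.1, -0.1]
gripper_width: 0.0522
grip_force: 0.0
```

Run:
```python
from h import *
s=readout.read_state();K,T=cam("wrist",s);p,d=grab_frame("wrist");np.savez("w2",p=p,d=d,K=K,T=T)
for n in("scene","side"):
    z=np.load(n+"0.npz");q,e=grab_frame(n);np.savez(n+"2",p=q,d=e,K=z["K"],T=z["T"])
    if n=="side": S=q
    else: C=q
go(.47,-.27,.25,-97)
def crop(q,x0,y0,x1,y1): return cv2.resize(q[y0:y1,x0:x1],(400,300),interpolation=2)
im=np.vstack([np.hstack([crop(p,0,0,640,480),crop(S,240,140,400,260)]),np.hstack([crop(C,330,200,470,305),crop(C,180,240,280,315)])])
cv2.imwrite("pics/m2.png",im[:,:,::-1])
```

```text
t 7.4 pos [ 0.4204 -0.264   0.2505] yang -96.49 -> dx dy dz [49.9  0.3  0.4] turn 0.008891639818541722 q [-0.79  0.32  1.71 -0.    1.11  0.9 ]
```

View pics/m2.png

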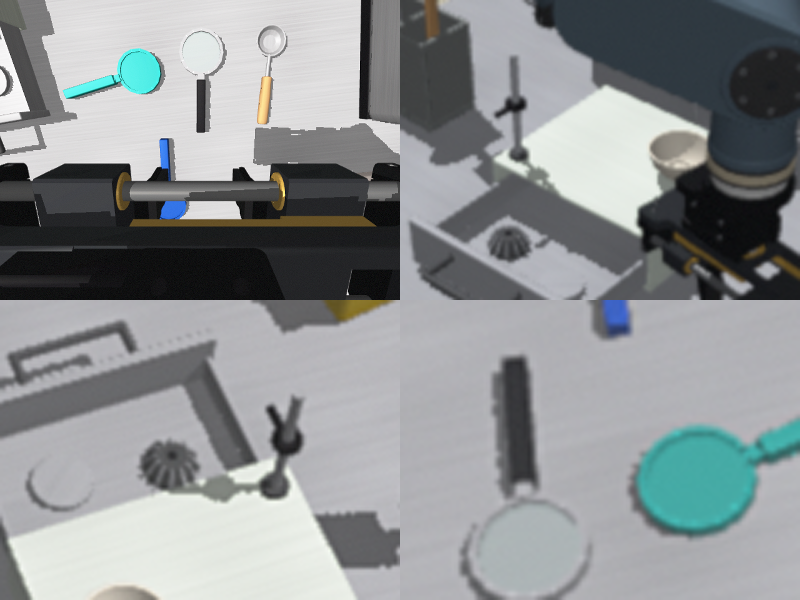

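Composite: in the wrist view (top left, scale 1/1.6) the lens is at (203,53) with its black handle at (203,105). The blue look-alike's handle ends at (165,140). In the scene crop (bottom left) the burr is at about (170,465), and in the side crop at (508,243).

Run:
```python
from h import *
z=np.load("w2.npz");K,T,p=z["K"],z["T"],z["p"].astype(int);P=cloud(K,T,z["d"])
m=np.zeros((480,640),np.uint8);m[118:225,300:350]=p[118:225,300:350].max(2)<70
k,l,s,c=cv2.connectedComponentsWithStats(m);i=1+np.argmax(s[1:,4]);v,u=np.where(l==i);print(s[i],np.median(P[v,u,2]))
W=np.array([onz(K,T,a,b,.018)[:2] for a,b in zip(u,v)]);r=cv2.minAreaRect((W*1000).astype(np.float32));print(r)
vx,vy,x0,y0=cv2.fitLine((W*1000).astype(np.float32),2,0,.01,.01).ravel();print("dir",np.degrees(np.arctan2(vy,vx)))
# lens: pixels 8..14mm high (rim)
b=(P[...,2]>.006)&(P[...,2]<.022)&(np.arange(480)[:,None]<125)&(np.abs(np.arange(640)[None]-325)<45)
Q=P[b];print("rim",b.sum(),cv2.minEnclosingCircle((Q[:,:2]*1000).astype(np.float32)))
bl=(p[...,2]-p[...,0]>80)&(p[...,1]<120);Q=P[bl];print("blue",Q.min(0),Q.max(0))
bb=bl&(P[...,0]>.44);print(P[bb].mean(0) if bb.any() else 0)
for n,g in(("scene",None),("side",None)):
    z=np.load(n+"2.npz");P=cloud(z["K"],z["T"],z["d"])
    b=(P[...,2]>.018)&(P[...,2]<.045)&(P[...,0]>.46)&(P[...,0]<.62)&(P[...,1]>.06)&(P[...,1]<.265)&(z["d"]>0)
    b=cv2.morphologyEx(b.astype(np.uint8),cv2.MORPH_OPEN,np.ones((2,2)))
    k,l,s,c=cv2.connectedComponentsWithStats(b)
    for i in range(1,k):
        if s[i,4]>15:
            Q=P[l==i];t=Q[Q[:,2]>.029];print(n,s[i],c[i].round(1),Q.min(0).round(3),Q.max(0).round(3),"top",len(t),t.mean(0).round(4) if len(t) else 0)
```

```text
[ 315  128   14   84 1130] 0.018081072859470665
((469.5451965332031, -270.3240051269531), (14.828295707702637, 93.13133239746094), 83.28752899169922)
dir -7.014772
rim 4209 ((560.5123291015625, -280.96820068359375), 40.89476776123047)
blue [ 0.2427517  -0.27101308  0.00069684] [ 0.54143247 -0.04195305  0.41252928]
[ 0.49087353 -0.19531131  0.21844453]
scene [333 223  81  25 408] [374.5 234.6] [ 0.478 -0.201  0.007] [1.349 0.266 1.434] top 162 [0.506  0.197  0.0444]
scene [382 250  18  17 234] [390.2 257.6] [0.548 0.173 0.008] [0.628 0.225 0.08 ] top 135 [0.5729 0.1961 0.0346]
scene [343 256  20  18 183] [353.3 265.5] [ 0.539 -0.201  0.007] [1.349 0.126 1.434] top 2 [ 0.9532 -0.0636  0.7315]
side [276 231  16  12 154] [283.9 236.8] [-0.281 -0.76   0.006] [0.602 0.212 1.057] top 76 [0.553  0.1781 0.0476]
side [246 238  12   9  56] [251.1 242.3] [0.442 0.189 0.012] [0.478 0.263 0.064] top 39 [0.4671 0.228  0.0429]
side [257 247  27  15 138] [270.3 254.1] [0.452 0.081 0.013] [0.483 0.215 0.064] top 73 [0.4749 0.1453 0.0385]
side [296 248  19  13 151] [305.4 253.3] [0.491 0.022 0.011] [0.585 0.118 0.08 ] top 5 [0.4943 0.039  0.0762]
side [284 262  12   9  59] [289.9 265.8] [0.475 0.056 0.012] [0.486 0.1   0.046] top 25 [0.4808 0.0724 0.0361]
```

Request:
play_rows(
  steps=[
    {"dx":30,"dy":0,"dz":0,"turn":0.01,"jaw":0.4},
    {"dx":60,"dy":0,"dz":30,"turn":0.01,"jaw":0.4},
    {"dx":73,"dy":1,"dz":75,"turn":0.01,"jaw":0.4},
    {"dx":73,"dy":1,"dz":120,"turn":0.01,"jaw":0.4},
    {"dx":73,"dy":1,"dz":165,"turn":0.01,"jaw":0.4},
  ],
)

```text
time: 7.9
ee_pos: [0.4938, -0.2736, 0.0842]
ee_rot: [0.0, 0.998, -0.061, 0.001]
ft_force: [0.8, 0.3, -1.2]
gripper_width: 0.0521
grip_force: 0.0
```

Request:
play_rows(
  steps=[
    {"dx":0,"dy":0,"dz":0,"turn":0,"jaw":0.4},
    {"dx":0,"dy":0,"dz":20,"turn":0,"jaw":0.4},
    {"dx":0,"dy":0,"dz":40,"turn":0,"jaw":0.4},
    {"dx":0,"dy":0,"dz":40,"turn":0,"jaw":0.4},
    {"dx":0,"dy":0,"dz":40,"turn":0,"jaw":0.4},
  ],
)

```text
time: 8.4
ee_pos: [0.4938, -0.2742, 0.0474]
ee_rot: [0.001, 0.998, -0.062, 0.001]
ft_force: [0.7, -0.4, 0.6]
gripper_width: 0.0523
grip_force: 0.0
```

Run:
```python
from h import *
go(.493,-.273,.004,-97)
a=np.load("scene2.npz");b=np.load("side2.npz")
print(onz(a["K"],a["T"],390.6,258.2,.021),onz(b["K"],b["T"],283.5,236.8,.021))
for n,z,(x0,y0,x1,y1) in(("scene",a,(372,240,410,278)),("side",b,(268,222,302,256))):
    P=cloud(z["K"],z["T"],z["d"]);h=P[y0:y1,x0:x1,2];print(n)
    Q=P[y0:y1,x0:x1].reshape(-1,3);Q=Q[(Q[:,2]>.031)&(Q[:,2]<.038)&(np.hypot(Q[:,0]-.562,Q[:,1]-.185)<.035)];print(len(Q),Q.mean(0),Q.min(0),Q.max(0))
    for r in h[::2]: print(" ".join("%2d"%min(99,x*1000) for x in r))
```

```text
t 8.4 pos [ 0.4938 -0.2742  0.0474] yang -97.1 -> dx dy dz [-1.1 -1.2 43.4] turn -0.0017923095187462323 q [-0.7   0.7   1.72 -0.    0.72  0.99]
[0.57391888 0.19896694 0.021     ] [0.56787425 0.19400148 0.021     ]
scene
89 [0.56941529 0.19646074 0.03435577] [0.54908567 0.18064519 0.03100175] [0.59350089 0.21376052 0.03773021]
16  7 10  9 14 16 10 14 14 11 13 14 11 11 13 18 14 11 12  5 13  8 13  9 15 11  7 15 10 12 13 10 14 10 16 11 20 29
 5  8 11  5 15 16 12 11 13 14 15 10 14 16 14  8 10  4 18 15 12 10  7 12  5 16 11 12 13 10 10 14 14 11 10 12 11 24
11 17 12 17 15 13 13  7 10 15 13 11  9 13 18 10 12 16 15 10  4 11 15  8 10 12  5 13  5 12  7 14 13 11 13  5 18 16
11  3  7 11 13 11 15 15 18 15 17 15 13 10  3 13  6  8 13 13 13 12  8  9 14 13  6 16 10  5 14 12 13 17  9  6 11 11
12  8 14  7 10 13 10 11 13 12 11 14 11 18 14  6 13 14 10 10 18 10 14 12  7 15 11 14 10 17 10 18 12 19 11 11 13 11
17  7  9 11 10 16 15 17 13 10 11 16 23 22 24 29 35 35 36 34 40 36 28 14 13 16 12 12  9 11 16 17 10 20  6 14 10  5
 8  9 13 10 14  7  9 10  5 23 31 19 35 35 36 30 31 39 37 38 33 31 29 33 30 22  9  9  9 1
[... 2540 characters left out ...]
5 77 76 77 14 15 12 13 15 22 16 21 16 16 16 14 15 13 11 13 13 20 14 16 15 14 18 14  9  9
63 67 70 73 75 74 74 76 73 77 77 13  8 10 14 11 17 16 15 12 14 11 15 10 15 15 17  9 10 18 11 14 12 10
58 56 62 65 65 68 70 77 80 75 79 76 78 76 76  9 12 15 12 12 10 14 14 13 14 13 10 13 14 13 12 13 11  9
50 49 52 58 55 61 60 63 69 67 75 76 75 78 74 76 75 76 11 11 13 11 11 18 11 13 13 10 13 14 19 20 19 25
39 42 43 49 49 57 51 59 58 58 63 66 67 72 73 75 79 75 77 73 77 76 10 10 14 13 12 13 26 21 18 23 19 21
31 35 38 40 43 46 45 50 53 53 57 55 62 63 68 69 70 68 73 76 74 76 78 76 74 12 14 18 21 19 23 16 20 23
23 24 27 30 33 39 45 40 44 47 47 49 53 59 55 58 60 64 65 69 74 73 74 77 79 82 75 72 77 21 23 21 24 19
```

Request:
play_rows(
  steps=[
    {"dx":-1,"dy":-1,"dz":15,"turn":0,"jaw":0.4},
    {"dx":-1,"dy":-1,"dz":32,"turn":0,"jaw":0.4},
    {"dx":-1,"dy":-1,"dz":42,"turn":0,"jaw":0.4},
    {"dx":-1,"dy":-1,"dz":42,"turn":0,"jaw":0.5},
    {"dx":-1,"dy":-1,"dz":42,"turn":0,"jaw":0.6},
  ],
)

```text
time: 8.9
ee_pos: [0.4927, -0.2729, 0.0045]
ee_rot: [0.0, 0.998, -0.062, 0.001]
ft_force: [-0.1, -0.2, -0.9]
gripper_width: 0.0428
grip_force: 0.0
```

Request:
play_rows(
  steps=[
    {"dx":0,"dy":0,"dz":0,"turn":0,"jaw":0.75},
    {"dx":0,"dy":0,"dz":0,"turn":0,"jaw":1},
    {"dx":0,"dy":0,"dz":0,"turn":0,"jaw":1},
    {"dx":0,"dy":0,"dz":0,"turn":0,"jaw":1},
    {"dx":0,"dy":0,"dz":0,"turn":0,"jaw":1},
  ],
  force=40,
)

```text
time: 9.4
ee_pos: [0.4923, -0.2726, 0.0039]
ee_rot: [0.0, 0.998, -0.062, 0.0]
ft_force: [-0.9, 0.3, 2.8]
gripper_width: 0.0152
grip_force: 40.0
```

Request:
play_rows(
  steps=[
    {"dx":0,"dy":0,"dz":0,"turn":0,"jaw":1},
    {"dx":0,"dy":0,"dz":-15,"turn":0,"jaw":1},
    {"dx":0,"dy":0,"dz":-40,"turn":0,"jaw":1},
    {"dx":0,"dy":0,"dz":-75,"turn":0,"jaw":1},
    {"dx":0,"dy":0,"dz":-110,"turn":0,"jaw":1},
  ],
)

```text
time: 9.9
ee_pos: [0.4914, -0.2718, 0.1147]
ee_rot: [-0.001, 0.998, -0.062, -0.001]
ft_force: [1.0, -1.0, -1.4]
gripper_width: 0.0157
grip_force: 40.0
```

Request:
play_rows(
  steps=[
    {"dx":0,"dy":-10,"dz":-40,"turn":0,"jaw":1},
    {"dx":0,"dy":-40,"dz":-80,"turn":0,"jaw":1},
    {"dx":0,"dy":-80,"dz":-100,"turn":0,"jaw":1},
    {"dx":0,"dy":-120,"dz":-100,"turn":0,"jaw":1},
    {"dx":0,"dy":-160,"dz":-100,"turn":0,"jaw":1},
  ],
)

```text
time: 10.4
ee_pos: [0.5119, -0.1123, 0.2153]
ee_rot: [0.0, 0.998, -0.062, 0.001]
ft_force: [0.8, 0.4, -2.4]
gripper_width: 0.0157
grip_force: 40.0
```

```bash
python3 -c "
from h import *
go(.498,.195,.25,-97)"
```

```text
t 10.4 pos [ 0.5119 -0.1123  0.2153] yang -97.17 -> dx dy dz [ -52.  -303.1  -35. ] turn -0.0029041404820281617 q [-0.43  0.4   1.69  0.    1.04  1.27]
```

Request:
play_rows(
  steps=[
    {"dx":-10,"dy":-45,"dz":0,"turn":0,"jaw":1},
    {"dx":-20,"dy":-90,"dz":0,"turn":0,"jaw":1},
    {"dx":-30,"dy":-135,"dz":0,"turn":0,"jaw":1},
    {"dx":-40,"dy":-180,"dz":0,"turn":0,"jaw":1},
    {"dx":-52,"dy":-225,"dz":0,"turn":0,"jaw":1},
  ],
)

```text
time: 10.9
ee_pos: [0.4874, 0.1179, 0.2141]
ee_rot: [-0.0, 0.998, -0.062, 0.0]
ft_force: [0.8, -0.2, -0.7]
gripper_width: 0.0157
grip_force: 40.0
```

Request:
play_rows(
  steps=[
    {"dx":0,"dy":-30,"dz":0,"turn":0,"jaw":1},
    {"dx":0,"dy":-50,"dz":0,"turn":0,"jaw":1},
    {"dx":0,"dy":-50,"dz":0,"turn":0,"jaw":1},
    {"dx":0,"dy":-50,"dz":0,"turn":0,"jaw":1},
    {"dx":0,"dy":-50,"dz":0,"turn":0,"jaw":1},
  ],
)

```text
time: 11.4
ee_pos: [0.494, 0.1648, 0.2136]
ee_rot: [0.0, 0.998, -0.062, -0.0]
ft_force: [0.7, 0.3, -0.3]
gripper_width: 0.0156
grip_force: 40.0
```

Run:
```python
from h import *
go(.498,.195,.16,-97)
s=readout.read_state();K,T=cam("wrist",s);p,d=grab_frame("wrist");np.savez("w3",p=p,d=d,K=K,T=T);cv2.imwrite("pics/w3.png",p[:,:,::-1])
for q in((.568,.195,.034),(.568,.195,.012),(.6526,.261,.157)): print(proj(K,T,q))
```

```text
t 11.4 pos [0.494  0.1648 0.2136] yang -97.16 -> dx dy dz [  0.3 -30.5  53.6] turn -0.0028421746574712964 q [ 0.11  0.4   1.7  -0.    1.04  1.8 ]
[280.68552107 152.43127155]
[283.06888861 152.63000858]
[119.67735252  13.78088435]
```

View pics/w3.png

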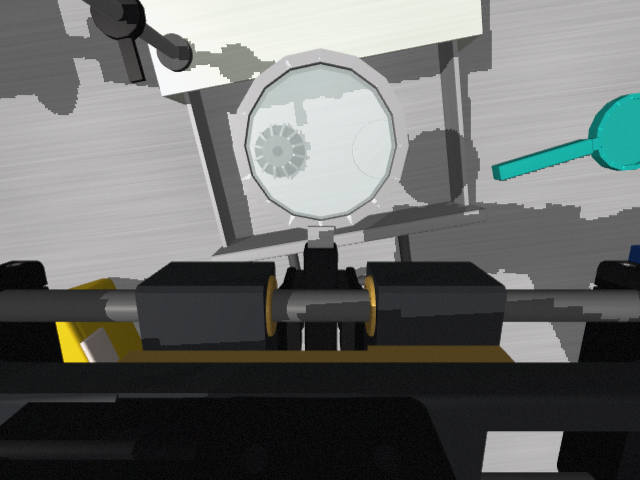

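The wrist view shows the burr through the glass at (281,150), as predicted, with the lens centred at about (321,140). The disc is to the right at (378,150) and the collar at (118,18).

```bash
cat > lens.py <<'E'
from h import *
def lens(f):
    z=np.load(f);K,T=z["K"],z["T"];P=cloud(K,T,z["d"]);o=T[:3,3]
    v,u=np.mgrid[:480,:640];r=np.hypot(u-321,v-138)
    s=P[...,2];m=(r<100)&(v<222)&(s>.1)&(z["d"]>0);h=np.median(s[m&(r>70)&(r<95)])
    m&=np.abs(s-h)<.02;Q=P[m]
    c,rad=cv2.minEnclosingCircle((Q[:,:2]*1000).astype(np.float32))
    A=np.c_[Q[:,:2]-np.array(c)/1000,np.ones(len(Q))];w=np.ones(len(Q),bool)
    for _ in range(5):
        k=np.linalg.lstsq(A[w],Q[w,2],rcond=None)[0];w=np.abs(Q[:,2]-A@k)<.005
    print(f,"n",len(Q),w.sum(),"centre",np.round(c,1),"rad",round(rad,1),"z,slopes",k.round(4),"h",h)
    hst=np.histogram(Q[:,2],bins=12);print(hst[0],hst[1].round(3))
    return np.array(c)/1000
E
python3 - <<'E'
from lens import *
lens("w3.npz")
z=np.load("w3.npz");p=z["p"];P=cloud(z["K"],z["T"],z["d"])
# collar: dark pixels near top-left
m=np.zeros((480,640),np.uint8);m[:80,85:150]=p[:80,85:150].max(2)<75
Q=P[(m>0)&(P[...,2]>.1)];print("collar px",len(Q),np.histogram(Q[:,2],bins=10),np.median(Q,axis=0))
# pointer top: region around (132,60)
R_=P[45:75,128:140].reshape(-1,3);R_=R_[(R_[:,2]>.1)];print("pointer z",np.percentile(R_[:,2],[10,50,90]))
# collar heights from scene/side depth via new frames
for n in("scene","side"):
    P=[]
    for i in range(4):
        y=np.load(n+"0.npz");q,d=grab_frame(n);P.append(cloud(y["K"],y["T"],d))
        g=q.max(2)
    P=np.median(P,0);b=(g<50)&(np.hypot(P[...,0]-.6526,P[...,1]-.261)<.03)&(P[...,2]>.13)&(P[...,2]<.2)
    b2=(np.hypot(P[...,0]-.623,P[...,1]-.26)<.012)&(P[...,2]>.13)&(P[...,2]<.2)
    print(n,b.sum(),np.percentile(P[b][:,2],[5,25,50,75,95]).round(4) if b.any() else 0,"pointer",b2.sum(),np.median(P[b2],axis=0) if b2.any() else 0)
E
```

```text
w3.npz n 24288 24278 centre [564.7 156.4] rad 38.8 z,slopes [ 0.0071 -0.0018  0.2187] h 0.22122655618856352
[  59  928 4716 7771 3862  755  334 1208 2528 1724  374   29] [0.215 0.216 0.217 0.217 0.218 0.219 0.22  0.22  0.221 0.222 0.223 0.223
 0.224]
collar px 2560 (array([ 123, 2170,  262,    0,    0,    0,    0,    0,    0,    5]), array([0.12204992, 0.1474419 , 0.17283387, 0.19822584, 0.22361782,
       0.24900979, 0.27440177, 0.29979374, 0.32518572, 0.35057769,
       0.37596967])) [0.64653489 0.25743572 0.16256838]
pointer z [0.15945672 0.16087357 0.16206708]
scene 49 [0.161  0.1617 0.1628 0.1639 0.1648] pointer 26 [0.62487432 0.25817044 0.16165471]
side 0 0 pointer 0 0
```

Request:
play_rows(
  steps=[
    {"dx":0,"dy":-20,"dz":0,"turn":0,"jaw":1},
    {"dx":0,"dy":-39,"dz":10,"turn":0,"jaw":1},
    {"dx":0,"dy":-39,"dz":30,"turn":0,"jaw":1},
    {"dx":0,"dy":-39,"dz":50,"turn":0,"jaw":1},
    {"dx":0,"dy":-39,"dz":58,"turn":0,"jaw":1},
  ],
)

```text
time: 12.35
ee_pos: [0.498, 0.2043, 0.1538]
ee_rot: [0.0, 0.998, -0.062, -0.002]
ft_force: [-1.1, 0.4, -1.1]
gripper_width: 0.0155
grip_force: 40.0
```

Request:
play_rows(
  steps=[
    {"dx":0,"dy":0,"dz":0,"turn":0,"jaw":1},
    {"dx":0,"dy":0,"dz":0,"turn":0,"jaw":1},
    {"dx":0,"dy":0,"dz":0,"turn":0,"jaw":1},
    {"dx":0,"dy":0,"dz":0,"turn":0,"jaw":1},
    {"dx":0,"dy":0,"dz":0,"turn":0,"jaw":1},
  ],
)

```text
time: 12.85
ee_pos: [0.4996, 0.2044, 0.1562]
ee_rot: [-0.0, 0.998, -0.062, 0.001]
ft_force: [-0.5, -0.2, -1.5]
gripper_width: 0.0157
grip_force: 40.0
```

Run:
```python
from lens import *
go(.498,.2,.156,-97)
s=readout.read_state();K,T=cam("wrist",s);p,d=grab_frame("wrist");np.savez("w4",p=p,d=d,K=K,T=T)
c=lens("w4.npz");print("pred burr px",proj(K,T,(.568,.195,.034)),"lens px",proj(K,T,(*c,.164)))
q,_=grab_frame("scene")
im=np.hstack([cv2.resize(p[:300,100:500],(400,300)),cv2.resize(q[200:305,330:470],(400,300),interpolation=2)])
cv2.imwrite("pics/w4.png",im[:,:,::-1])
P=cloud(K,T,d);m=(p.max(2)<75)&(P[...,2]>.14)&(P[...,2]<.18)&(np.hypot(P[...,0]-.6526,P[...,1]-.261)<.03);print(m.sum(),np.percentile(P[m][:,2],[10,50,90]),P[m].mean(0))
```

```text
t 12.85 pos [0.4996 0.2044 0.1562] yang -97.13 -> dx dy dz [-1.1  4.6  0.2] turn -0.00218524250546298 q [0.18 0.5  1.71 0.   0.92 1.88]
w4.npz n 24292 24284 centre [570.3 196.1] rad 38.8 z,slopes [ 0.0094 -0.0011  0.1614] h 0.1639448354515859
[  49  921 4965 7788 3731  662  376 1416 2512 1571  281   20] [0.158 0.159 0.159 0.16  0.161 0.162 0.162 0.163 0.164 0.165 0.166 0.166
 0.167]
pred burr px [322.00287958 152.92159384] lens px [320.32326985 144.89187181]
818 [0.15953555 0.1608926  0.16189257] [0.6295505  0.25908681 0.16072911]
```

View pics/w4.png

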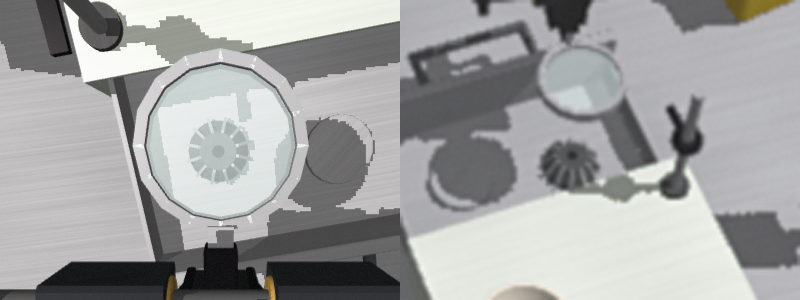

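The lens is centred over the burr: they agree to within 3 mm, with the burr at wrist pixel (319,151). Its height is about 0.158 m, which matches the collar. It is level and still, so I'm handing in.

```bash
python3 -c "
from cell import order
print(order.sign_off())"
```

```text
the job is handed in; nothing more can be done
None
```

The job is handed in, with no verdict returned: the drawer is out to its stop, and the lens is held level over the burr, about 3 mm off centre at most and at my measured collar height (about 0.158 m).

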